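# Put the clay whistle in the roll-top drying box and ease the cover shut

### The job

Put the clay whistle away to dry: roll the slatted cover of the wooden roll-top box right back, set the whistle down gently on the middle of the empty plaster slab inside, the way up it lies now, and roll the cover fully shut again without letting it slam. Do not disturb the ocarina on the other slab, nor the sanding block and the eraser on the table.

Things in the scene. Friction and masses are not known exactly. Their poses are not given: they have to be found in the camera images.
- drying_box: fixed wooden roll-top box, 306 deep (x), 324 wide (y), 213 high; origin on the table under its middle, -x is its front. Two side boards 12 thick, rounded to radius 153 about the cover's axis, 300 apart inside. Front board 96 high, faces 148 (outer) and 136 (inner) ahead of the origin. Inner floor 30 above the table. A fixed curved hood (radius 151) covers the rear third.
- box_axis (a point): middle of the axis about which the cover rolls: it runs along the box's y, 60 above the table, over the box's origin. Angles below are measured about it from straight ahead (-x, 0 degrees) over the top (90) to the back (180); the hood begins at 115
- tambour (a joint): the slatted wooden cover, rolling in circular grooves about box_axis; its slats' outer faces run at radius 144 to 147. 0 = shut, its edge on the front board; grows as it rolls up and back; 1.43 rad = fully open, the front half of the box then open from above. Starts 0 to 0.3. It stays where it is left (friction); 2 to 6 N at the pull moves it. Hard stops at both ends.
- pull_mid (a point): middle of the cover's pull: a dark bar 180 long (along y), 12 thick along the track, standing out 28 from the slats to radius 175. This point is at radius 162, at 28 degrees with the cover shut, 110 fully open. Push its lower face to open (fingers under it, tilted towards box_axis), its upper face to close. The cover goes on 14 degrees below the pull, to its edge.
- slab_free: the empty plaster drying slab, 140 (x) by 136 (y) by 15 thick, fixed on the box's floor, axes along the box's; origin at the middle of its underside, 60 ahead of the box's origin and 74 to its left or right (varies). Its top is 45 above the table.
- slab_used: the equal slab beside it, on which the ocarina lies; origin at the middle of its underside
- ocarina: loose clay ocarina, 84 by 138 (y) by 39 high, lying on the other slab; leave it alone
- clay_whistle: loose unfired clay whistle, 34 wide (x), 80 long (y), 29 high, 27 to 53 g, on the table left or right in front of the box; origin at the middle of its underside, y along it. Its egg-shaped bulb (34 wide, 50 long, 29 high, upright-sided 10 to 19 above the table) is centred 12 towards +y; the mouthpiece, 16 wide, points to -y, 12 above the table. Grip it across the bulb.
- sanding_block: loose cork sanding block, 49 by 92 (y) by 30; a bystander on the other side from the whistle
- eraser: loose eraser, 22 by 52 (y) by 12, at the right beside the box; a bystander

How it is judged (in metres and radians):
On the way, in this order (a step that is already met when the one before it is completed fails the run):
1. the cover is rolled right back (at least 1.25 rad of its 1.43) (value of joint tambour above 1.25 rad), for 0.2 s.
2. the whistle lies on the empty slab, let go and at rest, with the cover still open (x of clay_whistle in the frame of slab_free between -0.032 and 0.032 m and y of clay_whistle in the frame of slab_free between -0.032 and 0.032 m and z of clay_whistle in the frame of slab_free between 0.01 and 0.021 m and angle between clay_whistle's own z axis and vertical below 0.35 rad and linear speed of clay_whistle below 0.02 m/s and contact force between the fingers and clay_whistle below 0.01 N and value of joint tambour above 1 rad), for 0.3 s.
At the end, for the whole second after the job is handed in: Cover fully shut (within 0.04 rad, 6 mm at its edge); whistle at rest on the slab that was empty, right way up (0.35 rad), its origin within 32 mm of the slab's middle along each side, let go; ocarina within 12 mm, sanding block and eraser within 20 mm of where they were (x of clay_whistle in the frame of slab_free between -0.032 and 0.032 m and y of clay_whistle in the frame of slab_free between -0.032 and 0.032 m and z of clay_whistle in the frame of slab_free between 0.01 and 0.021 m and angle between clay_whistle's own z axis and vertical below 0.35 rad and linear speed of clay_whistle below 0.02 m/s and contact force between the fingers and clay_whistle below 0.01 N and value of joint tambour below 0.04 rad and not (distance of ocarina from where it was at the start of the episode above 0.012 m) and not (distance of sanding_block from where it was at the start of the episode above 0.02 m) and not (distance of eraser from where it was at the start of the episode above 0.02 m)); the robot touches nothing.
It fails at once if the cover slams: it rolls shut faster than 2 rad/s (about 0.3 m/s at its edge) (velocity of joint tambour below -2 rad/s).
It fails at once if the whistle is dropped or thrown: it moves faster than 0.5 m/s with no finger on it (linear speed of clay_whistle above 0.5 m/s and contact force between the fingers and clay_whistle below 0.01 N).
It fails at once if the ocarina in the box is shifted by more than 12 mm (distance of ocarina from where it was at the start of the episode above 0.012 m).
It fails at once if the sanding block is shifted by more than 20 mm (distance of sanding_block from where it was at the start of the episode above 0.02 m).
It fails at once if the eraser is shifted by more than 20 mm (distance of eraser from where it was at the start of the episode above 0.02 m).
It also fails if it takes over 72 s, if anything falls off the work surface, if the arm or the gripper's body presses on something with over 40 N, if the wrist force passes 120 N, or if a joint passes its speed limit or range.

### The arm

A 6-joint arm with a two-finger parallel gripper is mounted at the origin on a cart in front of the work surface, level with it; the furniture and walls round the work are solid. World frame = base frame: x ahead of the robot, y to its left, z up, the work surface at z = 0. Lengths are in mm, angles in rad, forces in N, time in s.
With the tool pointing down it reaches from about 325 to 850 mm from the base axis. Payload 4.4 kg.
Tool frame: the origin (TCP) lies midway between the tips of the shut fingers; the grasp point (between the pads) lies bot.grip_point_offset behind it (bot.grip_point_offset is the distance from the TCP to the grasp point, in mm); z points along the fingers, y is the line along which they close (so a half turn about z gives the same grasp; the last joint's range is limited). The gripper opens to 94 mm and grips with 3 to 60 N. Pads are 16 mm wide; open, the fingers measure 119 mm over their backs; the gripper's body (75 mm by 177 mm) begins 78 mm behind the grasp point.
Start: joints at [-1.399, 0.207, 1.542, -0, 1.393, -0.15], TCP at [182.391, -545.308, 205.447] pointing down, gripper open.
Joint ranges: [-2.73, 2.73], [-0.86, 2.22], [0.23, 2.46], [-1.11, 4.25], [0.08, 2.63], [-2.82, 2.82]. Speed limits (rad/s): [2.79, 2.79, 3.14, 3.14, 3.14, 3.14].

### API

Orientations are given as a unit quaternion [x, y, z, w].
In Python, from bench import bot gives the robot as it stands. The module is installed in compiled form; this text tells all that it offers.
- The arm moves only by the tool apply_moves, never from a script. Its argument "rows" is a list of rows, each a list of 3 entries, a list of its own where there are three numbers: the shift along the tool's x, y, z in cm, then the turn, a rotation vector about the tool's x, y, z in degrees, then the opening, from -1 (shut) to 1 (fully open). In form: [[[dx, dy, dz], [rx, ry, rz], jaw], ...]. A call has 1 to 10 rows; each row is the pose to reach, as a shift and turn from the pose commanded when the call began, along the tool's axes at that moment; what a row does not reach only later rows make up. A row lasts 1/10 s, in which the tool goes at most 50 mm and 8.59 degrees, less where a joint would pass 70% of its speed; a pose out of reach is approached as far as the arm can. A call with a gripper value outside its range is refused whole. The fingers move at their own pace and stop on an object; the grip force is fixed at half the most. Time passes only in rows, so rows that repeat a pose let the fingers close. It gives the time, the measured TCP pose, the force, the opening and the grip force at its end, in the units of the state.
- bot.observe(): the state, without advancing time (a new reading comes with each control period).
- bot.camera(name): name is "scene" or "top" or "wrist"; returns the picture (400x640x3 uint8, blue, green, red); there is no depth.
- bot.calibration(name): a dict with "vertical_fov" (degrees; the focal length in pixels is half the picture's height over the tangent of half this angle, whatever the lens; pixels are square), "cx", "cy" (the principal point, pixels), "dist" ([k1, k2, p1, p2, k3] as OpenCV has them; the pictures are not rectified), "view" (4x4, takes a point from world to camera coordinates). Camera axes: x right, y down, z forward; pixel columns grow to the right and rows downward; lengths in mm; the calibration is good to about 2 mm. A picture is of the moment at which its call begins: read the wrist's pose just before it. calibration takes no time and is no camera call; for the wrist camera it gives the pose at the moment of the call.
- bot.sign_off(): hands the job in; it is judged then, once.
Trained networks look in the newest picture that a camera, given by its name, has taken for a name from the list of things; names that differ only in an ending like _2 or _b are one class to them, and where a whole thing is asked for, a point or a joint stands for the part that bears it (a point fixed in the world has none). Each returns a list of dicts, best first, with "conf" (0 to 1); they miss things now and then, are a little off and sometimes report something else, mostly with a low value. They report only what shows in the picture. A call takes as long as a camera call.
- bot.outline_of(camera, label): "mask" (400x640 bool, what is visible of it) and "bbox" ([centre column, centre row, width, height] in pixels, round what is visible of it).
The state is a dict: "time": time; "qpos": joint angles; "joint_velocities": joint speeds; "joint_torque": joint torques, N m; "position": TCP position; "ee_rot": TCP orientation; "contact_force": force on the tool from outside, world axes, zero at the start; "ft_torque": the same for the moment, N m; "width": finger opening in mm; "finger_force": force on a finger pad.
Only numpy, scipy, OpenCV 4.12 (cv2) and the standard library are available. Lean on these libraries where they do the work, as an engineer would, in place of code of your own. Each camera call takes 0.05 s, during which the arm holds its last target. There are 200 camera calls.

## Working session

There is one attempt and no reset: what is moved stays moved. The work goes in short steps, Python scripts to look and compute and a tool call to move; the robot and the scene stay as the last step left them, time stands still between calls to the robot, and variables do not carry over. Pictures are saved under pics/ and viewed, at most 10 in all, crops included, and the job is handed in when it is done.

Besides the shell and the picture viewer there is one more tool, called in YAML: its name, and indented under it one key for each argument. apply_moves: Moves the arm, as the interface text tells. Its arguments: {"type":"object","properties":{"rows":{"type":"array"}},"required":["rows"]}

```bash
mkdir -p pics; cat > h.py <<'E'
import numpy as np, cv2
from bench import bot
from scipy.spatial.transform import Rotation as R
def K(c):
    f=200/np.tan(np.radians(c['vertical_fov']/2)); return np.array([[f,0,c['cx']],[0,f,c['cy']],[0,0,1.]])
def ray(c,uv):
    p=cv2.undistortPoints(np.array(uv,float).reshape(-1,1,2),K(c),np.array(c['dist'],float)).reshape(-1,2)
    V=np.array(c['view']); d=np.c_[p,np.ones(len(p))]@V[:3,:3]; o=-V[:3,:3].T@V[:3,3]; return o,d
def atz(c,uv,z):
    o,d=ray(c,uv); return o+d*((z-o[2])/d[:,2])[:,None]
def proj(c,P):
    V=np.array(c['view']); return cv2.projectPoints(np.array(P,float).reshape(-1,1,3),cv2.Rodrigues(V[:3,:3])[0],V[:3,3],K(c),np.array(c['dist'],float))[0].reshape(-1,2)
E
cat > a.py <<'E'
from h import *
o=bot.observe(); print(o['time'],o['position'],o['ee_rot'],o['width'],bot.grip_point_offset)
ims=[]
for n in ['scene','top']:
    im=bot.camera(n).copy(); c=bot.calibration(n); cv2.imwrite(f'pics/{n}0.png',im)
    print(n,-np.array(c['view'])[:3,:3].T@np.array(c['view'])[:3,3], c['vertical_fov'])
    for l in ['drying_box','clay_whistle','sanding_block','eraser','ocarina','slab_free','tambour','pull_mid']:
        for r in bot.outline_of(n,l)[:2]:
            b=r['bbox']; m=r['mask'].astype(np.uint8)
            rc=cv2.minAreaRect(cv2.findNonZero(m)) if m.any() else None
            print(l,round(r['conf'],2),np.round(b),rc, atz(c,[b[:2]],12).round()[0])
E
python3 a.py
```

```text
0.0 [ 182.24457349 -544.51683349  204.29969081] [ 9.87009196e-01  1.60659779e-01 -2.30964833e-06 -1.13196631e-03] 94.04129479003986 18.8
scene [208.44348387 551.12766108 956.74860212] 53.19814009424624
drying_box 0.16 [288. 183. 129. 117.] ((289.6123962402344, 174.97216796875), (82.16453552246094, 109.19953155517578), 42.397438049316406) [692. -62.  12.]
clay_whistle 0.86 [299. 326.  17.  30.] ((300.5, 327.5), (29.0, 15.0), 90.0) [429. 301.  12.]
sanding_block 0.58 [397. 156.  29.  22.] ((397.2307434082031, 157.84613037109375), (16.641006469726562, 29.399110794067383), 56.3099365234375) [ 448. -326.   12.]
ocarina 0.57 [397. 159.  30.  22.] ((397.3764953613281, 158.30587768554688), (17.33340835571289, 30.37181282043457), 57.528804779052734) [ 442. -313.   12.]
slab_free 0.76 [328. 199.  30.  30.] ((327.4344482421875, 199.3861846923828), (6.975820541381836, 42.519287109375), 41.6335334777832) [555. -66.  12.]
tambour 0.94 [288. 182. 131. 117.] ((289.6810302734375, 175.0188751220703), (81.90311431884766, 108.033203125), 42.42085266113281) [694. -63.  12.]
pull_mid 0.82 [287. 180. 127. 
[... 925 characters left out ...]
ina 0.2 [298. 176. 136. 127.] ((300.8846435546875, 170.92308044433594), (111.98231506347656, 130.80946350097656), 78.69007110595703) [681.  -2.  12.]
slab_free 0.71 [328. 195.  45.  16.] ((328.59613037109375, 195.9807586669922), (9.21745777130127, 47.85232925415039), 78.69007110595703) [586. -56.  12.]
slab_free 0.54 [441. 208.  25.  16.] ((440.0, 208.5), (19.0, 22.0), 90.0) [ 434. -332.   12.]
tambour 0.66 [297. 160. 126.  82.] ((298.5600280761719, 159.58001708984375), (73.79024505615234, 119.67435455322266), 79.69515228271484) [741. -20.  12.]
pull_mid 0.91 [298. 160. 126.  91.] ((298.7217102050781, 160.1859130859375), (74.21533203125, 120.362060546875), 80.21759033203125) [738. -22.  12.]
```

```bash
python3 -c "
import cv2
a=cv2.imread('pics/scene0.png')[90:360,200:450];b=cv2.imread('pics/top0.png')[90:320,190:470]
cv2.imwrite('pics/s1.png',cv2.resize(a,None,fx=2.2,fy=2.2,interpolation=2)[:600]);cv2.imwrite('pics/t1.png',cv2.resize(b,None,fx=2.5,fy=2.5,interpolation=2))"
```

```text
(no output)
```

View pics/s1.png

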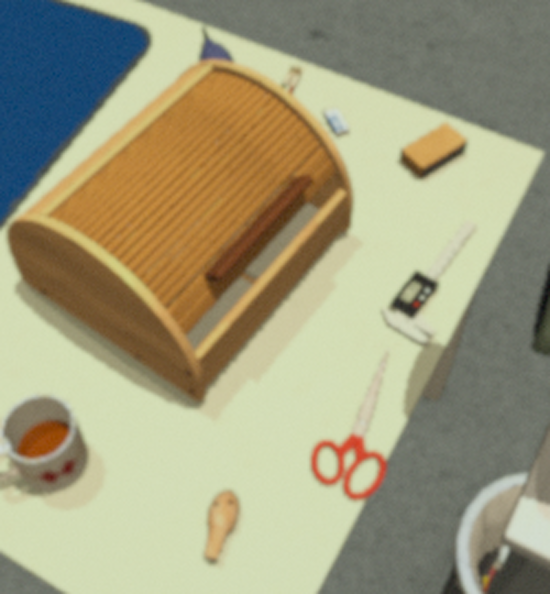

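View pics/t1.png

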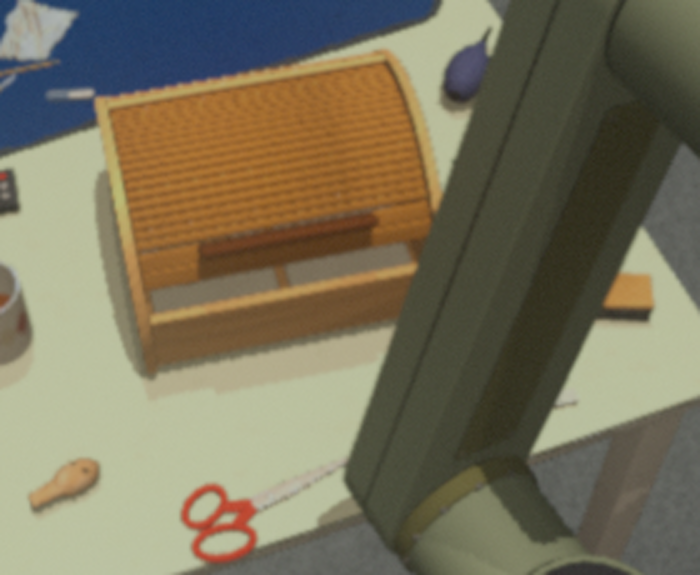

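The scene view shows the box with its cover slightly open. The pull runs from about (297,215) to (338,174) full-frame, the whistle is at (301,327) and the block at (397,157). There are also scissors and a caliper in front of the box. Next I fit the box pose from the silhouette.

```bash
cat > fit.py <<'E'
from h import *
from scipy.optimize import minimize
c=bot.calibration('scene'); ct=bot.calibration('top')
bot.camera('scene'); rs=bot.outline_of('scene','tambour'); M=rs[0]['mask'].astype(np.uint8)
t=np.radians(np.arange(0,181,6)); prof=np.r_[np.c_[-153*np.cos(t),60+153*np.sin(t)],[[-153,0],[153,0]]]
pts=np.array([[x,y,z] for y in(-162,162) for x,z in prof])
def W(p,P): 
    P=np.array(P,float); return np.c_[P[:,:2]@np.array([[np.cos(p[2]),-np.sin(p[2])],[np.sin(p[2]),np.cos(p[2])]]).T+p[:2],P[:,2]]
def iou(p):
    h=cv2.convexHull((proj(c,W(p,pts))*16*1).astype(np.float32)); m=np.zeros(M.shape,np.uint8)
    cv2.fillPoly(m,[np.round(h).astype(np.int32)],1,shift=4); return -(m&M).sum()/(m|M).sum()
best=min((minimize(iou,[x,-20,y],method='Nelder-Mead',options=dict(initial_simplex=[[x,-20,y],[x+30,-20,y],[x,20,y],[x,-20,y+.15]])) for x in(600,660) for y in(-.3,0,.3)),key=lambda r:r.fun)
p=best.x; print(p,best.fun); np.save('box.npy',p)
for n,cc in(('scene',c),('top',ct)):
    im=cv2.imread(f'pics/{n}0.png')
    im=cv2.resize(im,None,fx=2,fy=2)
    for y in(-162,162): cv2.polylines(im,[np.round(2*proj(cc,W(p,[[x,y,z] for x,z in prof]))).astype(int)],True,(255,0,255),1)
    cv2.polylines(im,[np.round(2*proj(cc,W(p,[[-148,-150,96],[-148,150,96],[-136,150,96],[-136,-150,96]]))).astype(int)],True,(255,255,0),1)
    for th in (28,35,42):
        a=np.radians(th); cv2.polylines(im,[np.round(2*proj(cc,W(p,[[-175*np.cos(a),y,60+175*np.sin(a)] for y in(-90,90)]))).astype(int)],False,(0,255,0),1)
    cv2.imwrite(f'pics/{n}_f.png',im)
a=cv2.imread('pics/scene_f.png')[190:580,400:760]; b=cv2.imread('pics/top_f.png')[190:580,420:820]
cv2.imwrite('pics/fit.png',np.hstack([a,b]))
print(atz(c,[[303.6,317],[296,342]],13),atz(ct,[[224,278],[206,289]],13))
E
python3 fit.py
```

```text
[ 3.20000000e+02  1.93333333e+02 -1.00000000e-01] 0.0
[[431.76624575 275.92940732  13.        ]
 [415.77844578 336.61901849  13.        ]] [[429.99744742 281.46878729  13.        ]
 [415.15891709 331.5373994   13.        ]]fit.py:11: RuntimeWarning: overflow encountered in scalar negative
  cv2.fillPoly(m,[np.round(h).astype(np.int32)],1,shift=4); return -(m&M).sum()/(m|M).sum()
```

View pics/fit.png

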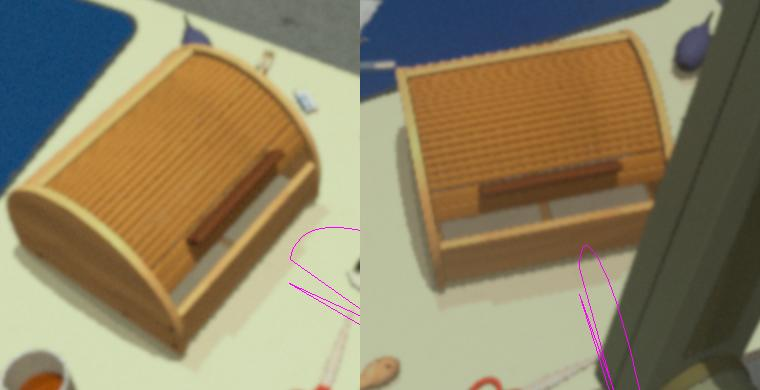

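The overlay is wrong because negating an unsigned sum overflowed. I'll fix that and refit.

```bash
sed -i 's/return -(m&M).sum()\/(m|M).sum()/return -float((m\&M).sum())\/float((m|M).sum())/' fit.py; python3 fit.py
```

```text
[ 6.92743522e+02 -4.23621703e+01 -6.65169915e-01] -0.5799850074962519
[[431.76624575 275.92940732  13.        ]
 [415.77844578 336.61901849  13.        ]] [[429.99744742 281.46878729  13.        ]
 [415.15891709 331.5373994   13.        ]]
```

View pics/fit.png

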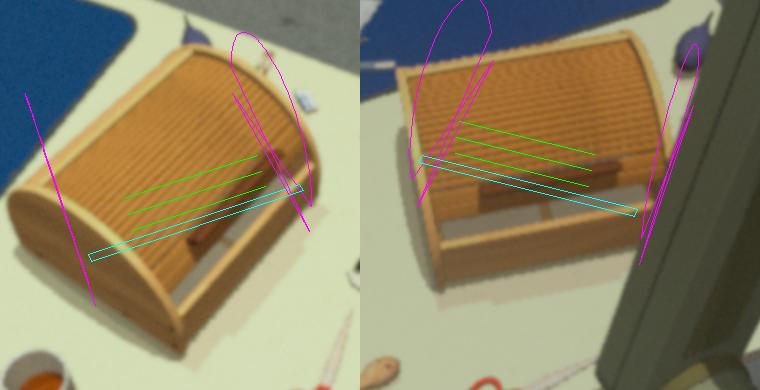

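```bash
cat > fit2.py <<'E'
from scipy.optimize import least_squares
src=open('fit.py').read().split('best=')
exec(src[0].replace("bot.camera('scene'); rs=bot.outline_of('scene','tambour'); M=rs[0]['mask'].astype(np.uint8)",""))
S=[((-153,162,0),(291.5,272)),((-153,-162,0),(359,194)),((153,162,0),(211,215))]; T=[((-153,162,0),(250,240)),((-148,150,96),(251.5,218))]
f=lambda p:np.r_[(proj(c,W(p,[s[0] for s in S]))-[s[1] for s in S]).ravel(),(proj(ct,W(p,[s[0] for s in T]))-[s[1] for s in T]).ravel()]
r=least_squares(f,[680,-50,0],x_scale=[100,100,.3]); p=r.x; print(p,r.fun.round(1)); np.save('box.npy',p)
exec(src[1][src[1].index("for n,cc"):].split('print(')[0])
E
python3 fit2.py
```

```text
[ 6.56933206e+02  5.39980720e+00 -1.24191197e-01] [-0.   0.8  0.8  0.4 -0.2  1.   0.9 -0.3 -0.1 -1.6]
```

View pics/fit.png

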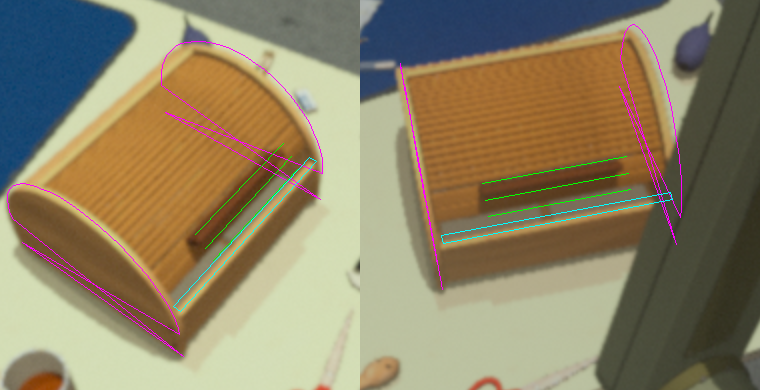

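The fit is good to about 5 mm, and the pull sits near 39°. I'll write a move helper and go to a staging pose in front of the pull.

```bash
cat > mv.py <<'E'
from h import *
p=np.load('box.npy'); B=R.from_euler('z',p[2])
def rot(tilt,yaw=0,k=0):   # tilt deg below horizontal, tool x ~ box +x/up
    t=np.radians(tilt); z=[np.cos(t),0,-np.sin(t)]; y=[0,-1,0]; return B*R.from_euler('z',yaw,degrees=True)*R.from_matrix(np.c_[np.cross(y,z),y,z])
def box(P): return B.apply(np.array(P,float))+[p[0],p[1],0]
def pol(r,th,y=0): a=np.radians(th); return box([-r*np.cos(a),y,60+r*np.sin(a)])
def tobox(P): return B.inv().apply(np.array(P,float)-[p[0],p[1],0])
def rows(targets):
    o=bot.observe(); P=np.array(o['position']); Q=R.from_quat(o['ee_rot'])
    b=tobox(P); t=Q.as_matrix()[:,2]; print('t',round(o['time'],2),'box',b.round(1),'r,th',np.hypot(b[0],b[2]-60).round(1),np.degrees(np.arctan2(b[2]-60,-b[0])).round(1),'q',np.round(o['qpos'],2),'F',np.round(o['contact_force'],1),'w',o['width'])
    for X,Rr in targets:
        d=Q.inv().apply(np.array(X)-P)/10; v=np.degrees((Q.inv()*Rr).as_rotvec())
        print(np.round(d,2).tolist(),np.round(v,1).tolist(),'dist',round(np.linalg.norm(d)*10))
E
python3 -c "
from mv import *
rows([(np.array([330,-250,300]),rot(75)),(pol(240,40),rot(50)),(pol(240,40),rot(40))])"
```

```text
t 1.1 box [-402.7 -605.3  205.5] r,th 428.1 19.9 q [-1.4   0.21  1.54  0.    1.39 -0.15] F [ 0.3 -0.2  0.3] w 93.86660969045568
[23.37, -23.33, -9.45] [-3.3, 14.7, 25.5] dist 343
[45.89, -45.12, -0.88] [-8.9, 39.3, 24.6] dist 644
[45.89, -45.12, -0.88] [-11.2, 49.1, 24.0] dist 644
```

apply_moves:
  rows:
    - [[4,-4,-3],[0,2,5],-1]
    - [[8,-8,-5],[-1,5,10],-1]
    - [[12,-12,-7],[-2,8,15],-1]
    - [[16,-16,-9],[-2,10,20],-1]
    - [[20,-20,-9.4],[-3,13,25],-1]
    - [[23.4,-23.3,-9.4],[-3,15,25],-1]
    - [[27,-26.5,-8],[-4,20,25],-1]
    - [[31,-30,-6],[-5,25,25],-1]
    - [[35,-34,-4],[-7,30,25],-1]
    - [[39,-38,-2],[-8,35,25],-1]

```text
time: 2.1
position: [401.5, -120.0, 248.1]
ee_rot: [0.949, -0.062, 0.308, 0.02]
contact_force: [0.7, -0.2, -0.9]
width: 17.7
finger_force: 0.0
```

```bash
python3 -c "
from mv import *
rows([(pol(240,36),rot(45))])"
```

```text
t 2.1 box [-237.9 -156.1  248.1] r,th 303.2 38.3 q [-0.83 -0.69  2.29  0.44  1.08  0.75] F [ 0.7 -0.2 -0.9] w 17.665217853733807
[0.71, -15.64, 6.31] [0.2, 9.1, -0.2] dist 169
```

apply_moves:
  rows:
    - [[0,-4,1.6],[0,2,0],-1]
    - [[0.3,-8,3.2],[0,4,0],-1]
    - [[0.5,-12,4.8],[0,7,0],-1]
    - [[0.7,-15.6,6.3],[0,9,0],-1]
    - [[0.7,-15.6,6.3],[0,9,0],-1]
    - [[0.7,-15.6,6.3],[0,9,0],-1]

```text
time: 2.7
position: [462.0, 30.8, 199.0]
ee_rot: [0.924, -0.057, 0.378, 0.023]
contact_force: [0.2, -0.1, 0.0]
width: 0.3
finger_force: 0.0
```

```bash
cat > w.py <<'E'
from mv import *
import sys
im=bot.camera('wrist').copy(); c=bot.calibration('wrist')
V=np.array(c['view']); print('cam',tobox(-V[:3,:3].T@V[:3,3]))
for th,col in((float(sys.argv[2])-2.1,(0,255,0)),(float(sys.argv[2])+2.1,(255,255,0))):
    cv2.polylines(im,[np.round(proj(c,[pol(175,th,-90),pol(175,th,90)])).astype(int)],False,col,1)
cv2.polylines(im,[np.round(proj(c,[box(q) for q in [[-148,-150,96],[-148,150,96],[-136,150,96],[-136,-150,96]]])).astype(int)],True,(255,0,255),1)
cv2.imwrite(f'pics/{sys.argv[1]}.png',im)
rows([(pol(185,33),rot(45))])
E
python3 w.py w1 39
```

```text
cam [-271.4369906    -1.17697415  376.61179027]
t 2.75 box [-195.9   -0.2  200. ] r,th 240.8 35.6 q [-0.12 -0.55  2.4  -0.    0.52  1.58] F [-0.1 -0.4  0.1] w 0.361804994179822
[0.15, -0.02, 5.66] [0.0, 0.5, -0.0] dist 57
```

View pics/w1.png

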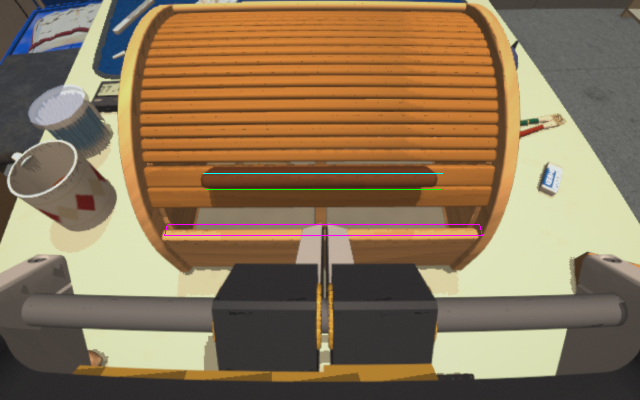

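The wrist view shows the pull at rows 172–188, which matches 39–40°. The front board is at rows 228–242 against a predicted 224–236, so I'll shift the box −4 mm in x and +2 mm in y. Next I approach under the pull.

```bash
python3 -c "
from mv import *
p=np.load('box.npy'); p[0]-=4;p[1]+=2; np.save('box.npy',p)"
python3 -c "
from mv import *
rows([(pol(195,31),rot(43)),(pol(158,31),rot(40))]+[(pol(158,t),rot(t+6)) for t in range(36,65,4)])"
```

```text
t 2.75 box [-191.7   -1.7  200. ] r,th 237.4 36.2 q [-0.12 -0.55  2.4  -0.    0.52  1.58] F [-0.1 -0.4  0.1] w 0.361804994179822
[-1.03, -0.17, 4.54] [0.0, 2.5, -0.0] dist 47
[-0.11, -0.17, 8.12] [0.0, 5.5, -0.0] dist 81
[1.24, -0.17, 7.84] [0.0, 3.5, -0.0] dist 79
[2.34, -0.17, 7.7] [0.0, -0.5, -0.0] dist 80
[3.44, -0.17, 7.63] [0.0, -4.5, -0.0] dist 84
[4.54, -0.17, 7.64] [0.0, -8.5, -0.0] dist 89
[5.64, -0.18, 7.73] [0.0, -12.5, -0.0] dist 96
[6.73, -0.18, 7.89] [0.0, -16.5, -0.1] dist 104
[7.81, -0.18, 8.13] [0.0, -20.5, -0.1] dist 113
[8.86, -0.18, 8.44] [0.0, -24.5, -0.1] dist 122
```

apply_moves:
  rows:
    - [[-1,0,2.3],[0,2,0],-1]
    - [[-1,-0.2,4.5],[0,3,0],-1]
    - [[-0.6,-0.2,6.4],[0,4,0],-1]
    - [[-0.2,-0.2,8.1],[0,5,0],-1]
    - [[0.6,-0.2,8],[0,4.5,0],-1]
    - [[1.2,-0.2,7.8],[0,3.5,0],-1]
    - [[2.3,-0.2,7.7],[0,-0.5,0],-1]
    - [[3.4,-0.2,7.6],[0,-4.5,0],-1]
    - [[4.5,-0.2,7.6],[0,-8.5,0],-1]
    - [[5.6,-0.2,7.7],[0,-12.5,0],-1]

```text
time: 3.75
position: [555.4, 16.4, 185.2]
ee_rot: [0.96, -0.063, 0.273, 0.018]
contact_force: [-0.4, 0.4, -2.8]
width: 0.2
finger_force: 1.2
```

```bash
python3 w.py w2 57; python3 -c "
from mv import *
rows([(pol(158,t),rot(t+6)) for t in range(56,102,5)])"
```

```text
cam [-128.79428555   -4.37828245  378.7414228 ]
t 3.8 box [-92.6  -3.5 190.1] r,th 159.6 54.6 q [-0.12 -0.15  2.06 -0.    0.67  1.58] F [ 2.6 -0.6  1. ] w 0.5101560436190177
[-6.86, -0.3, -0.86] [0.2, 12.7, -0.4] dist 69
t 3.8 box [-92.6  -3.5 190.1] r,th 159.6 54.6 q [-0.12 -0.15  2.06 -0.    0.67  1.58] F [ 2.6 -0.6  1. ] w 0.5101560436190177
[0.4, -0.35, 0.15] [0.2, -4.3, -0.4] dist 6
[1.78, -0.36, 0.16] [0.2, -9.3, -0.4] dist 18
[3.15, -0.37, 0.3] [0.1, -14.3, -0.4] dist 32
[4.51, -0.38, 0.56] [0.1, -19.3, -0.4] dist 46
[5.83, -0.39, 0.94] [0.1, -24.3, -0.4] dist 59
[7.12, -0.4, 1.42] [0.1, -29.3, -0.4] dist 73
[8.36, -0.41, 2.02] [0.1, -34.3, -0.4] dist 86
[9.55, -0.42, 2.73] [0.1, -39.3, -0.4] dist 99
[10.66, -0.43, 3.53] [0.0, -44.3, -0.4] dist 112
[11.71, -0.44, 4.43] [0.0, -49.3, -0.5] dist 125
```

View pics/w2.png

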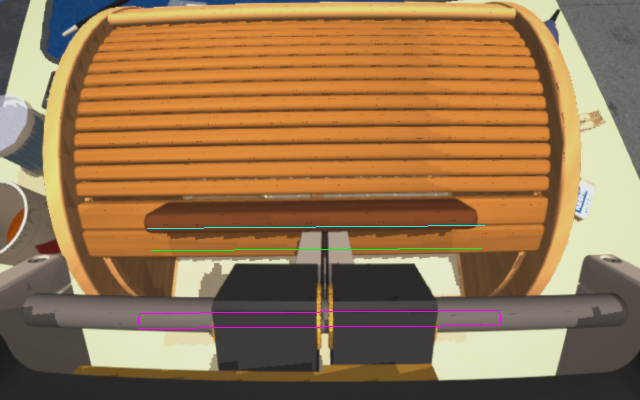

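The pull is now at about 61°, with the fingers just under it at row 232, so the push is working. I continue the arc.

apply_moves:
  rows:
    - [[0.4,-0.3,0.1],[0,-4,0],-1]
    - [[1.8,-0.4,0.2],[0,-9,0],-1]
    - [[3.2,-0.4,0.3],[0,-14,0],-1]
    - [[4.5,-0.4,0.6],[0,-19,0],-1]
    - [[5.8,-0.4,0.9],[0,-24,0],-1]
    - [[7.1,-0.4,1.4],[0,-29,0],-1]
    - [[8.4,-0.4,2.0],[0,-34,0],-1]
    - [[9.5,-0.4,2.7],[0,-39,0],-1]
    - [[10.6,-0.4,3.5],[0,-44,0],-1]
    - [[11.7,-0.4,4.4],[0,-49,0],-1]

```text
time: 4.8
position: [679.1, 4.9, 211.2]
ee_rot: [0.987, -0.064, -0.147, -0.011]
contact_force: [-0.2, 1.0, 2.1]
width: 0.2
finger_force: 0.7
```

```bash
python3 w.py w3 106; python3 -c "
from mv import *
rows([(pol(158,t),rot(t+6)) for t in range(98,106,2)])"
```

```text
cam [149.56409613  -2.24365725 354.19743369]
t 4.85 box [ 29.2  -0.  204.2] r,th 147.1 101.5 q [-0.12  0.67  0.94  0.    1.84  1.58] F [12.1  0.1 32.2] w 0.6521872498677946
[-16.31, 0.14, 9.62] [-0.0, 62.3, -0.4] dist 189
t 4.85 box [ 29.2  -0.  204.2] r,th 147.1 101.5 q [-0.12  0.67  0.94  0.    1.84  1.58] F [12.1  0.1 32.2] w 0.6521872498677946
[-1.06, -0.0, -0.96] [-0.2, 3.3, -0.4] dist 14
[-0.51, -0.0, -1.04] [-0.2, 1.3, -0.4] dist 12
[0.04, -0.01, -1.1] [-0.2, -0.7, -0.3] dist 11
[0.59, -0.01, -1.14] [-0.3, -2.7, -0.3] dist 13
```

View pics/w3.png

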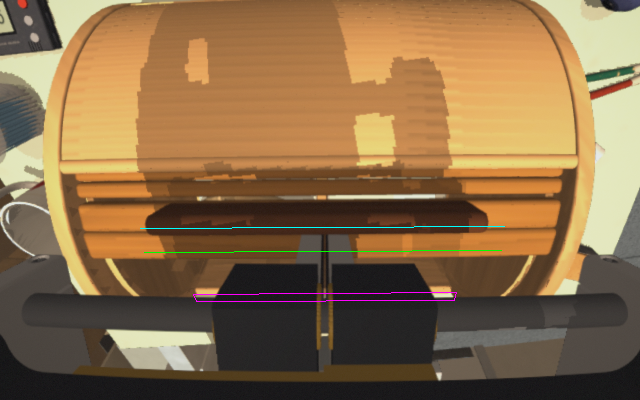

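The pull is about 4° past the drawn 106° line, so the cover is essentially fully open. The fingertip is pressing on the slats at 34 N, so I back off along the tool axis now.

apply_moves:
  rows:
    - [[-0.5,0,-2],[0,0,0],-1]
    - [[-0.5,0,-5],[0,4,0],-1]
    - [[-1,0,-9],[0,9,0],-1]
    - [[-2,0,-13],[0,17,0],-1]
    - [[-2,0,-13],[0,17,0],-1]

```text
time: 5.35
position: [698.2, 2.7, 352.6]
ee_rot: [0.998, -0.065, 0.012, 0.0]
contact_force: [-0.8, 0.1, 0.4]
width: 0.7
finger_force: 0.0
```

```bash
cat > b.py <<'E'
from mv import *
from scipy.spatial.transform import Rotation as R
for n in ['scene','top']:
    im=bot.camera(n).copy(); c=bot.calibration(n); cv2.imwrite(f'pics/{n}2.png',im)
    for l in ['ocarina','slab_free','clay_whistle']:
        for r in bot.outline_of(n,l)[:2]: print(n,l,round(r['conf'],2),np.round(r['bbox']),tobox(atz(c,[r['bbox'][:2]],50 if l!='clay_whistle' else 13)[0]).round())
c=bot.calibration('scene'); print('mug',atz(c,[[218,290],[225,310]],0),atz(c,[[218,275]],80))
im=cv2.imread('pics/scene2.png'); q=lambda L:np.round(proj(c,[box(x) for x in L])).astype(int)
for s in(-74,74): cv2.polylines(im,[q([[-130,s-68,45],[10,s-68,45],[10,s+68,45],[-130,s+68,45]])],True,(255,0,255),1)
for th in(28+82,): cv2.polylines(im,[np.round(proj(c,[pol(175,th,-90),pol(175,th,90)])).astype(int)],False,(0,255,0),1)
cv2.imwrite('pics/s3.png',cv2.resize(im[80:350,190:430],None,fx=2.2,fy=2.2))
D=R.from_euler('z',106,degrees=True)*R.from_euler('x',180,degrees=True)
rows([(np.array([550,150,320]),D),(np.array([431,279,200]),D)])
E
python3 b.py
```

```text
scene ocarina 0.78 [283. 218.  41.  29.] [-43.  63.  50.]
scene slab_free 0.66 [314. 193.  58.  47.] [-58. -55.  50.]
scene clay_whistle 0.53 [300. 327.  16.  26.] [-261.  264.   13.]
top ocarina 0.72 [257. 190.  17.  22.] [-27. 119.  50.]
top slab_free 0.7 [337. 184.  34.  35.] [-57. -97.  50.]
top clay_whistle 0.6 [216. 282.  27.  19.] [-261.  266.   13.]
mug [[664.33153188 320.43917399   0.        ]
 [615.25383695 354.35313611   0.        ]] [[650.71570988 308.78504265  80.        ]]
t 5.75 box [ 43.7   1.8 337.2] r,th 280.6 99.0 q [-0.12  0.42  1.01  0.    1.72  1.58] F [ 0.6  0.5 -0.3] w 0.6301266736628267
[-16.4, -12.62, 1.77] [-0.2, 0.1, -113.4] dist 208
[-29.83, -23.88, 13.81] [-0.2, 0.1, -113.4] dist 406
```

View pics/s3.png

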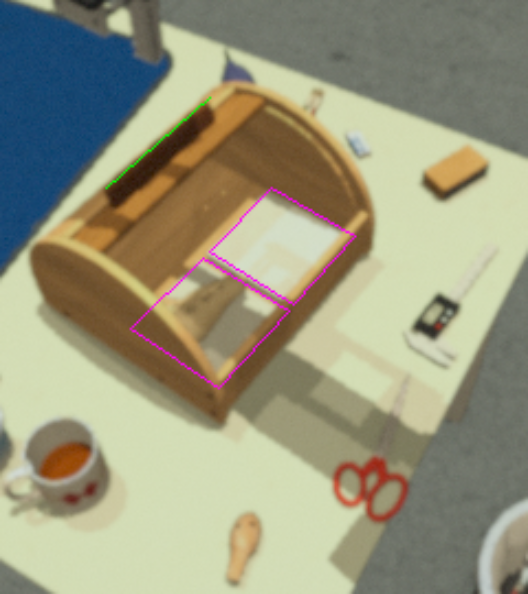

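The cover is fully open, with the pull on the green 110° line. The bright empty slab is on the box's right (y=−74), the ocarina is on the left slab, and the mug is well clear. Next I go above the whistle.

apply_moves:
  rows:
    - [[-3,-2.4,0],[0,0,-8],-1]
    - [[-6,-5,0.5],[0,0,-16],-0.5]
    - [[-9,-7.5,1.5],[0,0,-25],0]
    - [[-12,-10,2.5],[0,0,-33],0.2]
    - [[-15,-12,4],[0,0,-42],0.2]
    - [[-18,-14.5,6],[0,0,-50],0.2]
    - [[-21,-17,8],[0,0,-58],0.2]
    - [[-24,-19.5,10],[0,0,-67],0.2]
    - [[-27,-22,12],[0,0,-75],0.2]
    - [[-29.8,-23.9,13.8],[0,0,-83],0.2]

```text
time: 6.75
position: [430.3, 280.5, 199.6]
ee_rot: [0.788, 0.616, -0.0, -0.0]
contact_force: [0.7, -0.2, -0.8]
width: 56.5
finger_force: 0.0
```

apply_moves:
  rows:
    - [[0,0,0],[0,0,-8],0.2]
    - [[0,0,0],[0,0,-16],0.2]
    - [[0,0,0],[0,0,-25],0.2]
    - [[0,0,0],[0,0,-30],0.2]
    - [[0,0,0],[0,0,-30],0.2]

```text
time: 7.25
position: [431.8, 279.3, 200.6]
ee_rot: [0.604, 0.797, -0.0, 0.0]
contact_force: [-0.3, -0.9, -0.6]
width: 56.4
finger_force: 0.0
```

```bash
cat > wh.py <<'E'
from mv import *
im=bot.camera('wrist').copy(); c=bot.calibration('wrist')
D=R.from_euler('z',106,degrees=True)*R.from_euler('x',180,degrees=True)
rs=bot.outline_of('wrist','clay_whistle')
for r in rs[:2]: print(r['conf'],r['bbox'])
m=rs[0]['mask']; ys,xs=np.nonzero(m); P=atz(c,np.c_[xs,ys],13)[:,:2]; 
mu=P.mean(0); w,v=np.linalg.eigh(np.cov((P-mu).T)); d=v[:,1]; d=d*(-np.sign(d[1]))
s=(P-mu)@d; n=(P-mu)@[-d[1],d[0]]; print('len',np.ptp(s),'yaw',np.degrees(np.arctan2(d[1],d[0])))
for k in np.arange(s.min()+5,s.max(),10):
    k_=abs(s-k)<5; print(round(k),np.ptp(n[k_]).round(1),(n[k_].min()+n[k_].max())/2)
g=mu+d*(s.max()-25); print('bulb',g,'mid',mu+d*(s.max()+s.min())/2)
cv2.circle(im,tuple(np.round(proj(c,[[*g,13]])[0]).astype(int)),3,(0,0,255),-1); cv2.imwrite('pics/wh.png',im)
rows([(np.array([*g,40]),D),(np.array([*g,4]),D)])
E
python3 wh.py
```

```text
0.65 [323.6, 153.6, 31.5, 71.5]
len 78.47746188282693 yaw -74.49506821064504
-37 15.4 -0.46374702115417543
-27 17.7 -0.4654042336339135
-17 20.0 0.6453824921816897
-7 30.2 0.09049663714353606
3 33.8 -0.4715621649488906
13 35.1 0.1118283870094281
23 32.9 0.09354145902894295
33 22.8 -0.48029797836119936
bulb [427.95808886 288.70331028] mid [424.1517725  302.42385745]
t 7.35 box [-253.   242.4  200.9] r,th 289.6 29.1 q [ 0.41  0.08  1.69 -0.    1.37  0.13] F [0.4 0.7 0. ] w 56.54811518977094
[1.02, -0.14, 16.09] [0.0, 0.0, -0.5] dist 161
[1.02, -0.14, 19.69] [0.0, 0.0, -0.5] dist 197
```

View pics/wh.png

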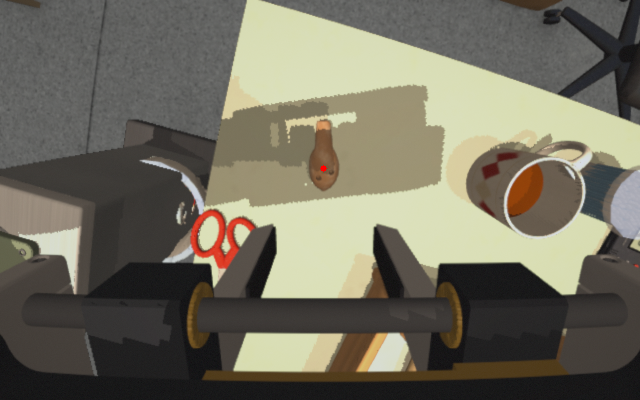

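The red dot sits on the bulb at (323,168). The measured length of 78 and width of 35 match the whistle, so I descend and grasp.

apply_moves:
  rows:
    - [[0.5,-0.1,3.5],[0,0,-0.5],0.2]
    - [[1,-0.1,7],[0,0,-0.5],0.2]
    - [[1,-0.1,10.5],[0,0,-0.5],0.2]
    - [[1,-0.1,14],[0,0,-0.5],0.2]
    - [[1,-0.1,16],[0,0,-0.5],0.2]
    - [[1,-0.1,17.5],[0,0,-0.5],0.2]
    - [[1,-0.1,18.7],[0,0,-0.5],0.2]
    - [[1,-0.1,19.5],[0,0,-0.5],0.2]
    - [[1,-0.1,19.7],[0,0,-0.5],0.2]
    - [[1,-0.1,19.7],[0,0,-0.5],0.2]

```text
time: 8.35
position: [429.1, 288.9, 4.9]
ee_rot: [0.601, 0.799, 0.001, 0.001]
contact_force: [-0.5, -0.0, 0.6]
width: 56.2
finger_force: 0.0
```

apply_moves:
  rows:
    - [[0,0,0],[0,0,0],-0.1]
    - [[0,0,0],[0,0,0],-0.3]
    - [[0,0,0],[0,0,0],-0.5]
    - [[0,0,0],[0,0,0],-0.5]
    - [[0,0,0],[0,0,0],-0.5]

```text
time: 8.85
position: [429.2, 289.0, 5.3]
ee_rot: [0.601, 0.799, 0.001, 0.001]
contact_force: [-0.1, -0.6, 2.8]
width: 32.3
finger_force: 30.0
```

```bash
cat > pl.py <<'E'
from mv import *
D=B*R.from_euler('z',90,degrees=True)*R.from_euler('x',180,degrees=True)
X=lambda z:box([-79,-86,z])
rows([(np.array([428,289,180]),D),(X(260),D),(X(160),D),(X(50),D)])
E
python3 pl.py
```

```text
t 8.85 box [-256.9  251.7    5.3] r,th 262.6 -12.0 q [ 0.43  0.35  1.84 -0.    0.96  0.14] F [-0.1 -0.6  2.8] w 32.311130464768354
[0.04, -0.07, -17.47] [0.2, -0.0, 23.3] dist 175
[-38.05, 3.07, -25.46] [0.2, -0.0, 23.3] dist 459
[-38.05, 3.04, -15.46] [0.2, -0.0, 23.3] dist 412
[-38.05, 3.01, -4.46] [0.2, -0.0, 23.3] dist 384
```

apply_moves:
  rows:
    - [[0,0,-1.5],[0,0,0],-0.5]
    - [[0,0,-4.5],[0,0,2],-0.5]
    - [[0,0,-8.5],[0,0,5],-0.5]
    - [[-2,0.2,-12.5],[0,0,8],-0.5]
    - [[-5,0.4,-16],[0,0,11],-0.5]
    - [[-8.5,0.7,-19.5],[0,0,14],-0.5]
    - [[-12.5,1,-22.5],[0,0,17],-0.5]
    - [[-17,1.4,-24],[0,0,20],-0.5]
    - [[-21.5,1.7,-25],[0,0,23],-0.5]
    - [[-26,2.1,-25.5],[0,0,23.3],-0.5]

```text
time: 9.85
position: [521.7, 43.1, 261.4]
ee_rot: [0.75, 0.661, 0.002, 0.001]
contact_force: [0.4, 1.2, -0.0]
width: 32.6
finger_force: 30.0
```

apply_moves:
  rows:
    - [[-4,0,0],[0,0,0],-0.5]
    - [[-4,0,0],[0,0,0],-0.5]

```text
time: 10.05
position: [515.8, 0.7, 259.6]
ee_rot: [0.752, 0.659, -0.0, 0.001]
contact_force: [-0.3, 1.1, -0.5]
width: 32.5
finger_force: 30.0
```

```bash
python3 pl.py; python3 -c "
from mv import *
im=bot.camera('wrist').copy();c=bot.calibration('wrist')
for s in(-74,74): cv2.polylines(im,[np.round(proj(c,[box(x) for x in [[-130,s-68,45],[10,s-68,45],[10,s+68,45],[-130,s+68,45]]])).astype(int)],True,(255,0,255),1)
cv2.imwrite('pics/pl.png',im)"
```

```text
t 10.05 box [-135.3  -23.6  259.6] r,th 241.2 55.9 q [-0.17  0.04  1.62 -0.    1.48 -0.03] F [-0.3  1.1 -0.5] w 32.54876238799397
[27.45, -12.48, 7.91] [0.1, 0.1, -0.4] dist 312
[-6.2, 5.67, -0.02] [0.1, 0.1, -0.4] dist 84
[-6.19, 5.65, 9.98] [0.1, 0.1, -0.4] dist 130
[-6.17, 5.64, 20.98] [0.1, 0.1, -0.4] dist 226
```

View pics/pl.png

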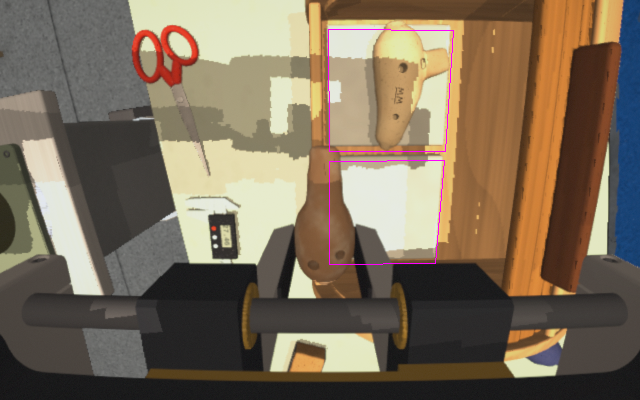

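The slab overlays match the slabs to within about 3 px, and the whistle is held upright in the jaws at (325,240). Next I move over the free slab and lower.

apply_moves:
  rows:
    - [[-3,2.8,0],[0,0,0],-0.5]
    - [[-6.2,5.6,0],[0,0,-0.4],-0.5]
    - [[-6.2,5.6,3],[0,0,-0.4],-0.5]
    - [[-6.2,5.6,7],[0,0,-0.4],-0.5]
    - [[-6.2,5.6,11],[0,0,-0.4],-0.5]
    - [[-6.2,5.6,14],[0,0,-0.4],-0.5]
    - [[-6.2,5.6,16.5],[0,0,-0.4],-0.5]
    - [[-6.2,5.6,18.5],[0,0,-0.4],-0.5]
    - [[-6.2,5.6,19.5],[0,0,-0.4],-0.5]
    - [[-6.2,5.6,19.5],[0,0,-0.4],-0.5]

```text
time: 11.1
position: [562.6, -61.8, 63.1]
ee_rot: [0.747, 0.665, -0.0, -0.001]
contact_force: [0.6, -0.4, -0.9]
width: 32.7
finger_force: 30.0
```

```bash
python3 pl.py
```

```text
t 11.1 box [-81.1 -79.9  63.1] r,th 81.1 2.2 q [-0.26  0.35  1.68  0.    1.11 -0.15] F [ 0.6 -0.4 -0.9] w 32.654862102994024
[33.3, -17.46, -11.61] [-0.1, -0.1, 0.5] dist 394
[-0.59, 0.16, -19.69] [-0.1, -0.1, 0.5] dist 197
[-0.6, 0.18, -9.69] [-0.1, -0.1, 0.5] dist 97
[-0.62, 0.2, 1.31] [-0.1, -0.1, 0.5] dist 15
```

apply_moves:
  rows:
    - [[-0.6,0.1,0.4],[0,0,0],-0.5]
    - [[-0.6,0.1,0.8],[0,0,0],-0.5]
    - [[-0.6,0.1,1.0],[0,0,0],-0.5]
    - [[-0.6,0.1,1.1],[0,0,0],-0.5]
    - [[-0.6,0.1,1.1],[0,0,0],-0.5]

```text
time: 11.6
position: [564.5, -69.5, 54.1]
ee_rot: [0.748, 0.664, 0.001, 0.001]
contact_force: [-0.1, -0.2, 0.2]
width: 32.6
finger_force: 30.0
```

apply_moves:
  rows:
    - [[0,0,0.15],[0,0,0],-0.5]
    - [[0,0,0.3],[0,0,0],-0.5]
    - [[0,0,0.3],[0,0,0],-0.5]

```text
time: 11.9
position: [564.2, -69.4, 50.6]
ee_rot: [0.747, 0.664, 0.001, 0.0]
contact_force: [0.5, 0.5, -0.1]
width: 32.8
finger_force: 30.0
```

apply_moves:
  rows:
    - [[0,0,0.1],[0,0,0],-0.5]
    - [[0,0,0.1],[0,0,0],-0.5]
    - [[0,0,0.1],[0,0,0],-0.5]

```text
time: 12.2
position: [564.4, -69.4, 50.2]
ee_rot: [0.747, 0.664, 0.001, 0.001]
contact_force: [-1.4, 0.3, 3.5]
width: 32.3
finger_force: 30.0
```

The force reads 3.5 N, so the whistle is on the slab. I release slowly and lift.

apply_moves:
  rows:
    - [[0,0,0],[0,0,0],-0.25]
    - [[0,0,0],[0,0,0],-0.15]
    - [[0,0,0],[0,0,0],0.0]
    - [[0,0,0],[0,0,0],0.1]
    - [[0,0,0],[0,0,0],0.1]
    - [[0,0,-1],[0,0,0],0.1]
    - [[0,0,-3],[0,0,0],0.1]
    - [[0,0,-7],[0,0,0],0.1]
    - [[0,0,-12],[0,0,0],0.1]
    - [[0,0,-17],[0,0,0],0.1]

```text
time: 13.2
position: [563.5, -69.3, 221.9]
ee_rot: [0.747, 0.664, 0.001, 0.0]
contact_force: [0.2, -1.0, 0.2]
width: 51.8
finger_force: 0.0
```

apply_moves:
  rows:
    - [[0,0,-5],[0,0,0],0.1]
    - [[0,0,-10],[0,0,0],-0.4]
    - [[0,0,-12],[0,0,0],-1]
    - [[0,0,-12],[0,0,0],-1]

```text
time: 13.6
position: [565.9, -70.0, 345.9]
ee_rot: [0.747, 0.664, 0.004, 0.005]
contact_force: [0.2, 0.5, -0.5]
width: 30.9
finger_force: 0.0
```

```bash
python3 -c "
from mv import *
im=bot.camera('wrist').copy();c=bot.calibration('wrist')
for r in bot.outline_of('wrist','clay_whistle')[:2]: print('whistle',r['conf'],r['bbox'],tobox(atz(c,[r['bbox'][:2]],55)[0]))
ims=bot.camera('scene').copy(); cs=bot.calibration('scene')
for r in bot.outline_of('scene','clay_whistle')[:2]: print('whistle',r['conf'],r['bbox'],tobox(atz(cs,[r['bbox'][:2]],55)[0]))
s=-74; cv2.polylines(im,[np.round(proj(c,[box(x) for x in [[-130,s-68,45],[10,s-68,45],[10,s+68,45],[-130,s+68,45]]])).astype(int)],True,(255,0,255),1)
cv2.imwrite('pics/after.png',np.hstack([im[:,:480],cv2.resize(ims[100:300,220:380],(320,400))]))
rows([(box([120,-86,330]),rot(100)),(pol(235,122),rot(122)),(pol(235,122),rot(100))])"
```

```text
whistle 0.81 [322.2, 153.0, 21.9, 50.6] [-79.0073794  -71.13066648  55.        ]
whistle 0.51 [320.5, 190.4, 23.3, 17.2] [-70.80836647 -71.46144687  55.        ]
t 13.8 box [-80.2 -87.1 337.1] r,th 288.5 73.9 q [-0.28  0.12  1.37  0.    1.65 -0.16] F [0.  0.2 0.1] w 15.362635250108
[-0.02, 20.02, 0.65] [7.7, -7.8, 90.1] dist 200
[8.57, 20.55, 7.73] [25.0, -24.9, 87.8] dist 236
[8.57, 20.55, 7.73] [7.7, -7.8, 90.1] dist 236
```

View pics/after.png

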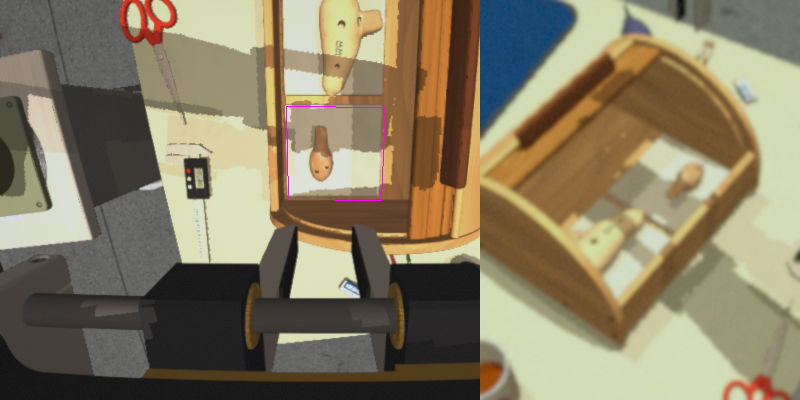

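The whistle lies upright on the slab at about (−79…−71, −71) in the box frame, within tolerance of the slab centre at (−60, −74). The ocarina is unmoved. Next I go behind the pull to close, with the tool turned 90° and the fingers shut.

apply_moves:
  rows:
    - [[0.8,2,0],[1,-1,8],-1]
    - [[1.6,4,0],[2,-2,16],-1]
    - [[2.5,6,0],[3,-3,24],-1]
    - [[3.4,8,0],[4,-4,32],-1]
    - [[4.3,10,0],[5,-5,40],-1]
    - [[5.2,12,0],[6,-6,48],-1]
    - [[6,14,0],[7,-7,56],-1]
    - [[7,16,0],[7,-7,64],-1]
    - [[8,18,0],[8,-8,72],-1]
    - [[8.6,20.5,0.5],[8,-8,80],-1]

```text
time: 14.8
position: [777.8, -7.0, 332.4]
ee_rot: [0.995, 0.024, -0.092, -0.006]
contact_force: [0.6, 0.3, 0.2]
width: 0.1
finger_force: 0.0
```

```bash
python3 -c "
from mv import *
rows([(pol(225,122),rot(106)),(pol(200,122),rot(106)),(pol(165,120),rot(106)),(pol(165,116),rot(106))])"
```

```text
t 14.8 box [125.7   1.2 332.4] r,th 300.0 114.8 q [-0.11  0.82  0.41 -0.02  2.09  1.4 ] F [0.6 0.3 0.2] w 0.1277552347280796
[0.84, 0.13, 8.14] [1.4, -5.4, 9.7] dist 82
[-0.05, -0.06, 10.47] [1.4, -5.4, 9.7] dist 105
[-1.84, -0.41, 13.52] [1.4, -5.4, 9.7] dist 137
[-2.92, -0.6, 13.18] [1.4, -5.4, 9.7] dist 135
```

apply_moves:
  rows:
    - [[0.4,0,3],[0.5,-2,5],-1]
    - [[0.8,0.1,6],[1,-4,8],-1]
    - [[0.6,0,8.5],[1.4,-5.4,9.7],-1]
    - [[0,0,10.5],[1.4,-5.4,9.7],-1]
    - [[-0.7,-0.2,12],[1.4,-5.4,9.7],-1]
    - [[-1.2,-0.4,13.2],[1.4,-5.4,9.7],-1]
    - [[-1.2,-0.4,13.2],[1.4,-5.4,9.7],-1]

```text
time: 15.5
position: [738.8, -3.4, 202.2]
ee_rot: [0.988, -0.059, -0.142, -0.009]
contact_force: [0.4, 1.0, -0.6]
width: 0.6
finger_force: 0.0
```

```bash
cat > cl.py <<'E'
from mv import *
import sys
a,b,n,r=map(float,sys.argv[1:5])
rows([(pol(r,t),rot(min(106,t+2))) for t in np.linspace(a,b,int(n))])
E
python3 cl.py 120 84 10 164
```

```text
t 15.5 box [ 8.660e+01 -1.000e-01  2.022e+02] r,th 166.5 121.3 q [-0.12  0.8   0.72  0.    1.91  1.57] F [ 0.4  1.  -0.6] w 0.559289086946962
[-0.44, -0.01, 0.15] [0.0, 0.3, 0.3] dist 5
[-1.56, -0.02, -0.08] [0.0, 0.3, 0.3] dist 16
[-2.69, -0.02, -0.24] [0.0, 0.3, 0.3] dist 27
[-3.83, -0.03, -0.31] [0.0, 0.3, 0.3] dist 38
[-4.98, -0.03, -0.3] [0.0, 0.3, 0.3] dist 50
[-6.12, -0.04, -0.22] [0.0, 4.3, 0.3] dist 61
[-7.25, -0.05, -0.05] [-0.0, 8.3, 0.3] dist 73
[-8.37, -0.05, 0.19] [-0.0, 12.3, 0.3] dist 84
[-9.47, -0.06, 0.52] [-0.0, 16.3, 0.3] dist 95
[-10.54, -0.07, 0.92] [-0.0, 20.3, 0.3] dist 106
```

apply_moves:
  rows:
    - [[-0.4,0,0.1],[0,0,0],-1]
    - [[-1.5,0,0],[0,0,0],-1]
    - [[-2.6,0,-0.2],[0,0,0],-1]
    - [[-3.8,0,-0.3],[0,0,0],-1]
    - [[-5,0,-0.3],[0,0.3,0],-1]
    - [[-6.1,0,-0.2],[0,4.3,0],-1]
    - [[-7.2,0,0],[0,8.3,0],-1]
    - [[-8.4,0,0.2],[0,12.3,0],-1]
    - [[-9.5,0,0.5],[0,16.3,0],-1]
    - [[-10.5,0,0.9],[0,20.3,0],-1]

```text
time: 16.5
position: [641.1, 7.8, 229.5]
ee_rot: [0.997, -0.06, 0.044, 0.002]
contact_force: [2.3, -0.3, 0.9]
width: 0.2
finger_force: 1.6
```

```bash
python3 cl.py 82 46 10 163; python3 -c "
from mv import *
bot.camera('scene'); c=bot.calibration('scene')
for r in bot.outline_of('scene','pull_mid')[:3]: print(r['conf'],r['bbox'])
for th in (60,70,78,85,110): print(th,proj(c,[pol(175,th)]))"
```

```text
t 16.5 box [-11.8  -1.1 229.5] r,th 169.9 86.0 q [-0.12  0.27  1.42  0.    1.37  1.57] F [ 2.3 -0.3  0.9] w 0.18215918204894274
[-1.15, -0.11, 0.71] [-0.1, 0.9, 0.3] dist 14
[-2.29, -0.12, 0.81] [-0.1, 4.9, 0.3] dist 24
[-3.41, -0.12, 0.99] [-0.1, 8.9, 0.3] dist 36
[-4.52, -0.13, 1.24] [-0.1, 12.9, 0.3] dist 47
[-5.61, -0.13, 1.57] [-0.1, 16.9, 0.3] dist 58
[-6.67, -0.14, 1.98] [-0.1, 20.9, 0.3] dist 70
[-7.7, -0.14, 2.46] [-0.1, 24.9, 0.3] dist 81
[-8.7, -0.15, 3.01] [-0.1, 28.9, 0.3] dist 92
[-9.65, -0.15, 3.63] [-0.2, 32.9, 0.2] dist 103
[-10.56, -0.15, 4.31] [-0.2, 36.9, 0.2] dist 114
0.8 [276.4, 166.8, 104.1, 88.3]
60 [[307.37403229 172.67220082]]
70 [[298.30333919 164.18452393]]
78 [[290.73554023 158.1524946 ]]
85 [[284.07245872 153.56993339]]
110 [[262.09667023 143.63446004]]
```

Contact is confirmed (2.3 N back against the motion), so I continue closing.

apply_moves:
  rows:
    - [[-0.7,0,0.4],[0,1,0],-1]
    - [[-1.8,0,0.7],[0,4,0],-1]
    - [[-3.0,0,0.9],[0,8,0],-1]
    - [[-4.2,0,1.1],[0,12,0],-1]
    - [[-5.3,0,1.4],[0,16,0],-1]
    - [[-6.4,0,1.8],[0,20,0],-1]
    - [[-7.5,0,2.3],[0,24,0],-1]
    - [[-8.5,0,2.8],[0,28,0],-1]
    - [[-9.4,0,3.4],[0,32,0],-1]
    - [[-10.2,0,4.0],[0,36,0],-1]

```text
time: 17.6
position: [544.3, 19.5, 183.0]
ee_rot: [0.935, -0.056, 0.349, 0.02]
contact_force: [2.4, -0.3, 1.2]
width: 0.6
finger_force: 1.0
```

```bash
python3 cl.py 46 32 8 163
```

```text
t 17.6 box [-109.3   -1.4  183. ] r,th 164.5 48.4 q [-0.13 -0.24  2.22  0.01  0.45  1.55] F [ 2.4 -0.3  1.2] w 0.6488222694049803
[-0.68, -0.14, 0.18] [-0.2, 1.0, 0.2] dist 7
[-1.24, -0.15, 0.22] [-0.2, 3.0, 0.2] dist 13
[-1.81, -0.15, 0.28] [-0.2, 5.0, 0.2] dist 18
[-2.37, -0.15, 0.35] [-0.2, 7.0, 0.2] dist 24
[-2.93, -0.15, 0.45] [-0.2, 9.0, 0.1] dist 30
[-3.49, -0.15, 0.57] [-0.3, 11.0, 0.1] dist 35
[-4.04, -0.15, 0.71] [-0.3, 13.0, 0.1] dist 41
[-4.59, -0.15, 0.87] [-0.3, 15.0, 0.1] dist 47
```

apply_moves:
  rows:
    - [[-0.6,-0.1,0.1],[0,1,0],-1]
    - [[-1.2,-0.1,0.2],[0,3,0],-1]
    - [[-1.8,-0.1,0.3],[0,5,0],-1]
    - [[-2.4,-0.1,0.3],[0,6,0],-1]
    - [[-2.9,-0.1,0.4],[0,7,0],-1]
    - [[-3.4,-0.1,0.5],[0,7,0],-1]
    - [[-3.8,-0.1,0.6],[0,7,0],-1]

```text
time: 18.3
position: [518.4, 23.7, 151.6]
ee_rot: [0.913, -0.055, 0.403, 0.023]
contact_force: [1.5, -0.7, 0.9]
width: 0.0
finger_force: 0.7
```

```bash
python3 -c "
from mv import *
rows([(pol(163,t),rot(43)) for t in (35,34,33,32,31,30)])"
```

```text
t 18.3 box [-135.6   -0.5  151.6] r,th 163.6 34.0 q [-0.12 -0.27  2.38  0.02  0.19  1.55] F [ 1.5 -0.7  0.9] w 0.03513497974823071
[0.28, -0.05, 0.02] [-0.3, -0.6, 0.1] dist 3
[-0.0, -0.05, 0.06] [-0.3, -0.6, 0.1] dist 1
[-0.28, -0.05, 0.11] [-0.3, -0.6, 0.1] dist 3
[-0.56, -0.05, 0.15] [-0.3, -0.6, 0.1] dist 6
[-0.84, -0.05, 0.21] [-0.3, -0.6, 0.1] dist 9
[-1.12, -0.05, 0.27] [-0.3, -0.6, 0.1] dist 12
```

apply_moves:
  rows:
    - [[-0.2,0,0],[0,-1,0],-1]
    - [[-0.4,0,0.1],[0,-2,0],-1]
    - [[-0.6,0,0.1],[0,-3,0],-1]
    - [[-0.6,0,0.1],[0,-3,0],-1]

```text
time: 18.7
position: [516.7, 24.0, 149.0]
ee_rot: [0.923, -0.055, 0.381, 0.022]
contact_force: [2.7, 0.6, 5.8]
width: 0.2
finger_force: 3.1
```

apply_moves:
  rows:
    - [[-0.2,0,0],[0,0,0],-1]
    - [[-0.4,0,0],[0,0,0],-1]
    - [[-0.4,0,0],[0,0,0],-1]
    - [[-0.4,0,0],[0,0,0],-1]

```text
time: 19.1
position: [516.3, 24.0, 149.0]
ee_rot: [0.921, -0.055, 0.385, 0.022]
contact_force: [9.0, -0.6, 5.6]
width: 0.7
finger_force: 4.6
```

```bash
python3 -c "
from mv import *
rows([(pol(200,45),rot(45))])"
```

```text
t 19.1 box [-137.6   -0.5  149. ] r,th 163.9 32.9 q [-0.12 -0.26  2.36  0.02  0.25  1.55] F [ 9.  -0.6  5.6] w 0.6709734011678982
[3.46, -0.05, -3.95] [-0.2, -0.4, 0.1] dist 53
```

The force rises to 10.6 N with no motion at 32.9°, which matches the pull at 28°, so the cover is on its shut stop. I retreat and check.

apply_moves:
  rows:
    - [[0.6,0,0],[0,0,0],-1]
    - [[1,0,-0.5],[0,0,0],-1]
    - [[1,0,-2],[0,0,0],-1]
    - [[1.5,0,-4],[0,0,0],-1]
    - [[2,0,-6],[0,-3,0],-1]
    - [[2.5,0,-8],[0,-6,0],-1]
    - [[2.5,0,-8],[0,-6,0],-1]

```text
time: 19.8
position: [473.4, 29.2, 220.0]
ee_rot: [0.942, -0.056, 0.331, 0.019]
contact_force: [0.0, -0.7, 0.6]
width: 0.4
finger_force: 0.0
```

```bash
python3 -c "
from mv import *
rows([(pol(200,45),rot(45))])
im=bot.camera('wrist').copy(); c=bot.calibration('wrist'); cv2.imwrite('pics/end.png',im)
g=im.astype(int)
# column profile left and right of the fingers, from pull to front board
for y in (-75,75):
    for th in (36,30.1,28,25.9,22,18,15,14.5,14,13): 
        r=175 if 25<th<31 else 147
        u,v=np.round(proj(c,[pol(r,th,y)])[0]).astype(int); print(y,th,(u,v),g[v,u] if 0<=v<400 else None)
for z,x in((96,-137),(96,-142),(96,-147)): u,v=np.round(proj(c,[box([x,75,z])])[0]).astype(int); print('board',x,(u,v),g[v,u])
for l in('pull_mid','slab_free'): print(l,[(round(r['conf'],2),r['bbox']) for r in bot.outline_of('wrist',l)[:2]])
u=int(proj(c,[pol(160,28,75)])[0][0]); print(u,[(v,g[v,u].tolist()) for v in range(150,330,5)])
bot.camera('scene')
for l in('sanding_block','eraser','slab_free','clay_whistle'): print(l,[(round(r['conf'],2),r['bbox']) for r in bot.outline_of('scene',l)[:2]])
"
```

```text
t 19.8 box [-180.8   -0.6  220. ] r,th 241.4 41.5 q [-0.12 -0.5   2.28  0.01  0.68  1.56] F [ 0.  -0.7  0.6] w 0.44795353942029276
[1.91, -0.03, 3.91] [-0.3, 6.2, 0.2] dist 44
-75 36 (np.int64(410), np.int64(194)) [ 37  78 124]
-75 30.1 (np.int64(414), np.int64(229)) [ 34  61 111]
-75 28 (np.int64(413), np.int64(235)) [ 37  59 108]
-75 25.9 (np.int64(411), np.int64(240)) [ 73 128 166]
-75 22 (np.int64(404), np.int64(225)) [ 38  63 111]
-75 18 (np.int64(402), np.int64(232)) [ 39  69 127]
-75 15 (np.int64(400), np.int64(237)) [30 51 89]
-75 14.5 (np.int64(400), np.int64(237)) [30 51 89]
-75 14 (np.int64(400), np.int64(238)) [27 45 79]
-75 13 (np.int64(399), np.int64(240)) [39 65 94]
75 36 (np.int64(236), np.int64(193)) [ 44  98 157]
75 30.1 (np.int64(231), np.int64(228)) [ 35  61 112]
75 28 (np.int64(232), np.int64(234)) [ 35  62 110]
75 25.9 (np.int64(233), np.int64(240)) [31 49 75]
75 22 (np.int64(242), np.int64(224)) [ 35  60 111]
75 18 (np.int64(244), np.int64(231)) [ 38  68 124]
75 15 (np.int64(245), np.int64(236)) [ 32  56 100]
75 14.5 (np.int64(245), np.int64(237)) [27 49 90]
75
[... 464 characters left out ...]
32]), (190, [47, 107, 173]), (195, [36, 75, 118]), (200, [48, 107, 173]), (205, [34, 72, 114]), (210, [55, 121, 194]), (215, [34, 60, 108]), (220, [33, 58, 103]), (225, [38, 63, 112]), (230, [38, 63, 114]), (235, [34, 60, 107]), (240, [31, 49, 75]), (245, [54, 91, 130]), (250, [40, 66, 92]), (255, [42, 67, 96]), (260, [49, 79, 113]), (265, [44, 45, 46]), (270, [42, 41, 42]), (275, [42, 42, 43]), (280, [43, 43, 44]), (285, [42, 41, 44]), (290, [42, 42, 44]), (295, [43, 43, 45]), (300, [48, 49, 50]), (305, [64, 65, 69]), (310, [53, 52, 57]), (315, [53, 50, 55]), (320, [52, 50, 55]), (325, [53, 52, 54])]
sanding_block []
eraser []
slab_free []
clay_whistle [(0.47, [279.8, 194.5, 152.3, 152.6])]
```

No slab shows any more, and the pull's dark band (rows 215–238) is where the shut position predicts it. The arm is clear, so I hand in.

```bash
python3 -c "
from bench import bot; print(bot.sign_off())"
```

```text
the job is handed in; nothing more can be done
None
```

The whistle is upright on the empty slab, about 10–20 mm off its middle, and the cover is rolled shut against its stop; I handed in at about 20 s and sign-off returned no verdict. I saw the ocarina unmoved after placing, but didn't re-locate the sanding block or eraser at the end, and I viewed 12 pictures against the limit of 10.

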